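# Press the proud stopper home

### The job

Three brown glass stock jars stand on the worktop, and the stopper of one of them stands proud. With the closed fingertips, press gently on the middle of that stopper until it is fully home, then withdraw. Do not lift the stopper, leave the jar upright where it stands, and do not touch the other two jars or disturb anything else.

Things in the scene. Friction and masses are not known exactly. Their poses are not given: they have to be found in the camera images.
- jar_a: the jar whose stopper stands proud: very dark brown, nearly black glass stock jar with a shoulder and a wide neck, 121 mm across, 191 mm high without its stopper; standing loose on the worktop, 0.9 kg. Origin at the centre of its underside, z up. The three jars are alike and stand in any order.
- jar_a_stopper (a joint): how far the proud stopper stands up out of its jar, m: 0.020 to 0.027 at the start, 0 when fully home. It sticks in the neck and stays wherever it is left; it slides straight down under about 3 N on its top (4 N friction less its weight), and meets a hard stop at 0.
- stopper_a_top (a point): centre of the flat round top of the proud stopper (moves with it); the top is 90 mm across. When fully home it is 216 mm above the underside of the jar.
- jar_b: the second jar, stopper already fully home (top 216 mm above the worktop), to be left alone: very dark brown, nearly black glass stock jar with a shoulder and a wide neck, 121 mm across, 191 mm high without its stopper; standing loose on the worktop, 0.9 kg. Origin at the centre of its underside.
- jar_c: the third jar, stopper already fully home (top 216 mm above the worktop), to be left alone: very dark brown, nearly black glass stock jar with a shoulder and a wide neck, 121 mm across, 191 mm high without its stopper; standing loose on the worktop, 0.9 kg. Origin at the centre of its underside.
- jar_big: bystander, loose: larger white ointment jar with screw lid, 81 mm across, 75 mm high. Origin at the centre of its underside.
- jar_small: bystander, loose: small white ointment jar with screw lid, 58 mm across, 40 mm high. Origin at the centre of its underside.
- tub: bystander, loose: white powder tub with a green band, 79 mm across, 80 mm high. Origin at the centre of its underside.
- amber_small: bystander, loose: small brown bottle with a white cap, 44 mm across, 100 mm high. Origin at the centre of its underside.
- tamper: bystander, loose: steel pestle tamper standing on its round foot, 40 mm across, 97 mm high. Origin at the centre of its underside.

How it is judged:
By the outcome, as a careful person would: the job done as asked, in the order asked, and still so for the second after the job is handed in, with the robot touching nothing.
It also fails if it takes over 32 s, if anything falls off the work surface, if the arm or the gripper's body presses on something with over 40 N, if the wrist force passes 120 N, or if a joint passes its speed limit or range.

### The arm

A 6-joint arm with a two-finger parallel gripper is mounted at the origin on the work surface; the furniture and walls round the work are solid. World frame = base frame: x ahead of the robot, y to its left, z up, the work surface at z = 0. Lengths are in m, angles in rad, forces in N, time in s.
With the tool pointing down it reaches from about 0.275 to 0.825 m from the base axis. Payload 4.9 kg.
Tool frame: the origin (TCP) lies midway between the tips of the shut fingers; the grasp point (between the pads) lies 19 mm behind it; z points along the fingers, y is the line along which they close (so a half turn about z gives the same grasp; the last joint's range is limited). The gripper opens to 85 mm and grips with 20 to 120 N. Pads are 22 mm wide; open, the fingers measure 114 mm over their backs; the gripper's body (76 mm by 85 mm) begins 54 mm behind the grasp point. The pads swing forward as they close: fully open they stand 13 mm farther back than shut.
Start: joints at [0.971, 0.326, -0.193, 1.052, 0, 1.437], TCP at [0.247, 0.491, 0.231] pointing down, gripper open.
Joint ranges: [-2.65, 2.65], [-0.97, 1.79], [-1.3, 1.35], [-1.93, 2.1], [-1.47, 1.37], [-3.14, 3.14]. Speed limits (rad/s): [2.57, 2.57, 3.14, 3.14, 3.14, 3.14].

### API

Orientations are given as a unit quaternion [w, x, y, z].
In Python, from station import bot gives the robot as it stands.
- The arm moves only by the shell command python3 -m inch 'ROWS' [OPENING]. ROWS is JSON, a list of rows, each an object of numbers: "tx", "ty", "tz": the shift along the tool's x, y, z in units of 0.2 m (1.0 is 0.2 m); "ax", "ay", "az": the turn, a rotation vector about the tool's x, y, z in units of pi rad (1.0 is pi rad). In form: [{"tx": .., "ty": .., "tz": .., "ax": .., "ay": .., "az": ..}, ...]. A call has 1 to 12 rows; each row shifts and turns the commanded pose from where the row before left it, along the tool's axes as they then stand; what a row does not reach is not made up. A row lasts 1/8 s, in which the tool goes at most 62.5 mm and 10.7 degrees, less where a joint would pass 70% of its speed; a pose out of reach is approached as far as the arm can. A call with a number of a shift or a turn outside -1 to 1 is refused whole. A call with a gripper value outside its range is refused whole. OPENING is the gripper command: -1 is shut, 1 is fully open, values between are in proportion, set as the call begins (- or left out, the last holds). The fingers move at their own pace and stop on an object; the grip force is fixed at half the most. Time passes only in rows, so rows that do not move let the fingers close. It gives the time, the measured TCP pose, the force, the opening and the grip force at its end, in the units of the state.
- bot.sense(): the state, without advancing time (a new reading comes with each control period).
- bot.camera(name): name is "scene" or "top" or "wrist"; returns the picture (480x640x3 uint8, red, green, blue); there is no depth.
- bot.camera_model(name): a dict with "K" (3x3 intrinsics, pixels), "world_to_cam" (4x4, takes a point from world to camera coordinates). Camera axes: x right, y down, z forward; pixel columns grow to the right and rows downward; lengths in m; the calibration is good to about 2 mm. A picture is of the moment at which its call begins: read the wrist's pose just before it. camera_model takes no time and is no camera call; for the wrist camera it gives the pose at the moment of the call.
- bot.hand_in(): hands the job in; it is judged then, once.
The state is a dict: "clock": time; "qpos": joint angles; "qvel": joint speeds; "effort": joint torques, N m; "eef_pos": TCP position; "tool_rot": TCP orientation; "ft_force": force on the tool from outside, world axes, zero at the start; "torque": the same for the moment, N m; "gripper_width": opening from 0.0 (shut) to 1.0 (fully open); "grasp_force": force on a finger pad.
Only numpy, scipy, OpenCV 4.12 (cv2) and the standard library are available. Lean on these libraries where they do the work, as an engineer would, in place of code of your own. Each camera call takes 0.05 s, during which the arm holds its last target. There are 200 camera calls.

## Working session

There is one attempt and no reset: what is moved stays moved. The work goes in short steps, Python scripts to look and compute and a shell command to move; the robot and the scene stay as the last step left them, time stands still between calls to the robot, and variables do not carry over. Pictures are saved under pics/ and viewed, at most 10 in all, crops included, and the job is handed in when it is done.

```bash
mkdir -p pics
python3 - <<'E'
from station import bot
import cv2,numpy as np
for n in("scene","top"):
    im=bot.camera(n);cv2.imwrite(f"pics/{n}0.png",im[:,:,::-1])
    m=bot.camera_model(n);print(n,np.round(m["K"],1).tolist(),np.round(m["world_to_cam"],4).tolist())
s=bot.sense();print(s["eef_pos"],s["tool_rot"],s["clock"],s["ft_force"])
E
```

```text
scene [[453.7, 0.0, 323.3], [0.0, 453.7, 248.3], [0.0, 0.0, 1.0]] [[-0.8958, -0.4442, -0.0132, 0.3274], [-0.3816, 0.7842, -0.4893, 0.3117], [0.2277, -0.4333, -0.872, 0.8519], [0.0, 0.0, 0.0, 1.0]]
top [[547.9, 0.0, 330.2], [0.0, 547.9, 238.2], [0.0, 0.0, 1.0]] [[-0.1576, -0.9875, 0.0089, -0.0356], [-0.8978, 0.1395, -0.4177, 0.4621], [0.4113, -0.0738, -0.9085, 1.1009], [0.0, 0.0, 0.0, 1.0]]
[0.24673132 0.49098359 0.23059832] [-2.77722914e-04  2.30801422e-01  9.73000580e-01 -7.05317323e-04] 0.1 [ 0.28705206  0.11651209 -0.6294943 ]
```

View pics/scene0.png

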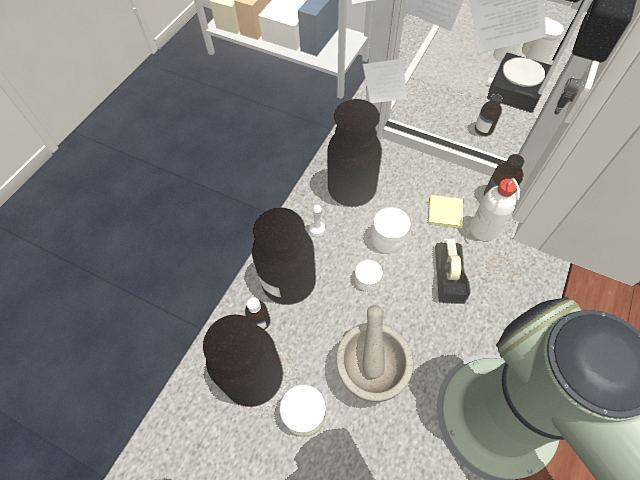

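View pics/top0.png

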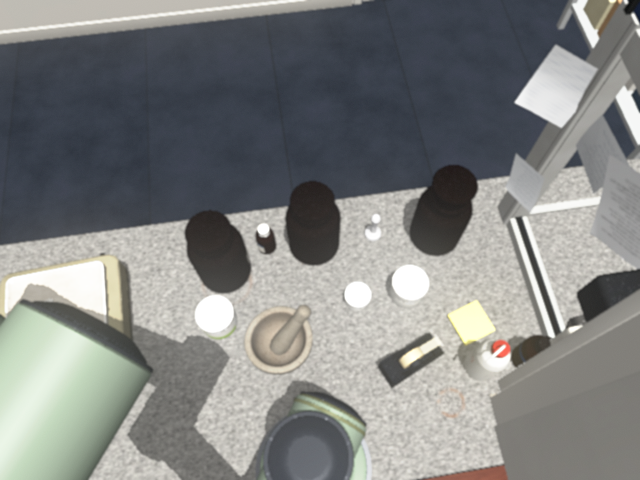

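The three dark jars appear in scene view (tops about (357,117), (279,228), (238,342)) and top view (tops about (454,185), (313,198), (208,228)). The details are too dark, so I'll brighten crops.

Run:
```python
import cv2,numpy as np
def enh(f,y0,y1,x0,x1,k):
    c=cv2.imread(f)[y0:y1,x0:x1].astype(float)
    c=255*np.clip(c/90,0,1)**0.6
    return cv2.resize(c.astype(np.uint8),None,fx=k,fy=k,interpolation=cv2.INTER_CUBIC)
cv2.imwrite("pics/s1.png",enh("pics/scene0.png",90,420,190,400,1.8))
cv2.imwrite("pics/t1.png",enh("pics/top0.png",150,310,170,490,2.5))
```

```text
(no output)
```

View pics/s1.png

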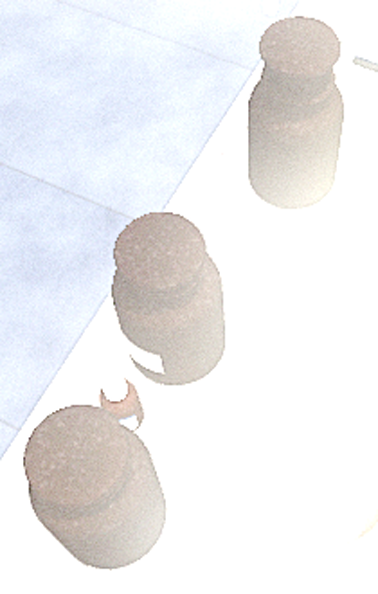

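View pics/t1.png

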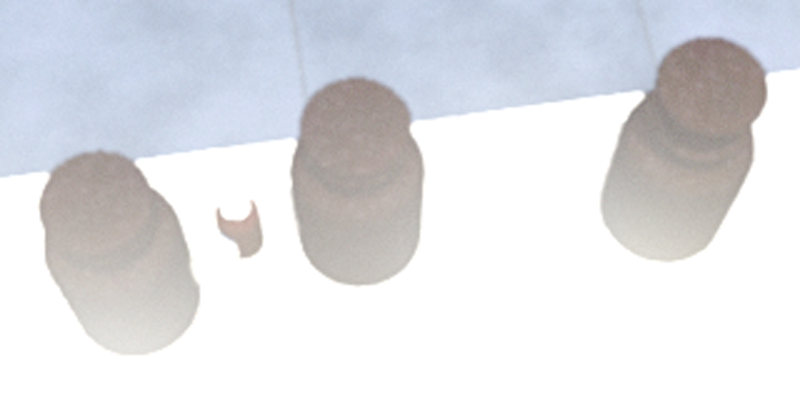

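```bash
cat > h.py <<'E'
import numpy as np
from station import bot
def ray(n,p,m=None):
    m=m or bot.camera_model(n);W=np.array(m["world_to_cam"]);R,t=W[:3,:3],W[:3,3]
    d=R.T@np.linalg.inv(np.array(m["K"]))@[p[0],p[1],1];return -R.T@t,d/np.linalg.norm(d)
def onz(n,p,z,m=None):
    o,d=ray(n,p,m);return o+d*(z-o[2])/d[2]
def tri(rs):
    A=sum(np.eye(3)-np.outer(d,d) for o,d in rs);b=sum((np.eye(3)-np.outer(d,d))@o for o,d in rs)
    x=np.linalg.solve(A,b);return x,[np.linalg.norm(np.cross(x-o,d)) for o,d in rs]
E
python3 - <<'E'
from h import *
for s,t in [((356.7,115),(454.4,183.6)),((278.3,228.9),(312,199.6)),((232.8,342.8),(208,229.2))]:
    print(tri([ray("scene",s),ray("top",t)]), [ (onz("scene",s,z)-onz("top",t,z))[:2].round(4).tolist() for z in(.216,.24)], onz("scene",s,.216),onz("top",t,.216))
E
```

```text
(array([ 0.46765062, -0.36138383,  0.23974594]), [np.float64(0.0014766105593051891), np.float64(0.0014766105593051896)]) [[-0.007, -0.0125], [-0.0031, 0.0018]] [ 0.4750637  -0.38300088  0.216     ] [ 0.48204537 -0.37054823  0.216     ]
(array([ 0.49095508, -0.07460932,  0.2093885 ]), [np.float64(0.002221207126718638), np.float64(0.0022212071267182945)]) [[-0.0037, 0.0048], [0.0, 0.0153]] [ 0.48610606 -0.07015103  0.216     ] [ 0.48976895 -0.07493383  0.216     ]
(array([0.45366052, 0.13962919, 0.2115007 ]), [np.float64(0.003921217168738562), np.float64(0.003921217168738577)]) [[-0.007, 0.0049], [-0.0028, 0.0132]] [0.4484013  0.14237421 0.216     ] [0.45535423 0.13749524 0.216     ]
```

Only the far-right jar (y≈−0.36) has its top at 0.240; the others are at about 0.21. Lift while closing, and check clearance on the right.

```bash
python3 -m inch '[{"tz":-0.2},{"tz":-0.2},{"tz":-0.2},{}]' -1
python3 - <<'E'
from h import *
for p in [(503,215),(552,333),(500,375),(495,395),(490,355)]: print(p,onz("top",p,0)[:2].round(3))
for p in [(385,135),(515,165),(515,240),(565,290)]: print(p,onz("scene",p,0)[:2].round(3))
E
```

```text
(503, 215) [ 0.493 -0.544]
(552, 333) [ 0.191 -0.567]
(500, 375) [ 0.12  -0.426]
(495, 395) [ 0.081 -0.404]
(490, 355) [ 0.165 -0.417]
(385, 135) [ 0.459 -0.556]
(515, 165) [ 0.126 -0.604]
(515, 240) [ 0.069 -0.388]
(565, 290) [-0.059 -0.312]$[0]: bad value
```

```bash
python3 -m inch '[{"tx":0,"ty":0,"tz":-0.2,"ax":0,"ay":0,"az":0},{"tx":0,"ty":0,"tz":-0.2,"ax":0,"ay":0,"az":0},{"tx":0,"ty":0,"tz":-0.2,"ax":0,"ay":0,"az":0}]' -1
```

```text
clock: 0.48
eef_pos: [0.2468, 0.4911, 0.352]
tool_rot: [-0.0, 0.231, 0.973, -0.001]
ft_force: [-0.5, 0.0, -0.4]
gripper_width: 0.375
grasp_force: 0.0
```

```bash
python3 -m inch '[{"tx":-0.165,"ty":-0.188,"tz":0,"ax":0,"ay":0,"az":0},{"tx":-0.165,"ty":-0.188,"tz":0,"ax":0,"ay":0,"az":0},{"tx":-0.165,"ty":-0.188,"tz":0,"ax":0,"ay":0,"az":0},{"tx":-0.165,"ty":-0.188,"tz":0,"ax":0,"ay":0,"az":0},{"tx":-0.165,"ty":-0.188,"tz":0,"ax":0,"ay":0,"az":0},{"tx":-0.165,"ty":-0.188,"tz":0,"ax":0,"ay":0,"az":0},{"tx":-0.165,"ty":-0.188,"tz":0,"ax":0,"ay":0,"az":0},{"tx":-0.165,"ty":-0.188,"tz":0,"ax":0,"ay":0,"az":0},{"tx":-0.165,"ty":-0.188,"tz":0,"ax":0,"ay":0,"az":0},{"tx":-0.165,"ty":-0.188,"tz":0,"ax":0,"ay":0,"az":0}]'; python3 -c "
from h import *;print(bot.sense()['qpos'].round(2),bot.sense()['eef_pos'])"
```

```text
clock: 1.72
eef_pos: [0.3729, 0.0057, 0.3512]
tool_rot: [0.0, 0.231, 0.973, 0.0]
ft_force: [1.1, 0.9, 0.2]
gripper_width: 0.004
grasp_force: 0.0
[-0.18 -0.07 -0.35  1.29  0.    0.28] [0.37292444 0.0056881  0.35117375]
```

```bash
python3 -m inch '[{"tx":-0.156,"ty":-0.178,"tz":0,"ax":0,"ay":0,"az":0},{"tx":-0.156,"ty":-0.178,"tz":0,"ax":0,"ay":0,"az":0},{"tx":-0.156,"ty":-0.178,"tz":0,"ax":0,"ay":0,"az":0},{"tx":-0.156,"ty":-0.178,"tz":0,"ax":0,"ay":0,"az":0},{"tx":-0.156,"ty":-0.178,"tz":0,"ax":0,"ay":0,"az":0},{"tx":-0.156,"ty":-0.178,"tz":0,"ax":0,"ay":0,"az":0},{"tx":-0.156,"ty":-0.178,"tz":0,"ax":0,"ay":0,"az":0},{"tx":-0.156,"ty":-0.178,"tz":0,"ax":0,"ay":0,"az":0},{"tx":0,"ty":0,"tz":0,"ax":0,"ay":0,"az":0},{"tx":0,"ty":0,"tz":0,"ax":0,"ay":0,"az":0}]'
python3 - <<'E'
from h import *;import cv2,json
s=bot.sense();print(s['eef_pos'],s['qpos'].round(2))
m=bot.camera_model("wrist");im=bot.camera("wrist")[:,:,::-1]
json.dump({k:np.array(v).tolist() for k,v in m.items() if k in("K","world_to_cam")},open("w1.json","w"))
cv2.imwrite("pics/w1raw.png",im)
c=(255*np.clip(im/90.,0,1)**.6).astype(np.uint8);cv2.imwrite("pics/w1.png",c)
W=np.array(m["world_to_cam"]);K=np.array(m["K"])
for p in[(s['eef_pos']),(.468,-.361,.24)]:
    q=K@(W[:3,:3]@p+W[:3,3]);print(q[:2]/q[2])
E
```

```text
clock: 2.98
eef_pos: [0.4677, -0.3587, 0.3507]
tool_rot: [-0.001, 0.231, 0.973, 0.001]
ft_force: [1.0, 0.5, -0.1]
gripper_width: -0.001
grasp_force: 0.0
[ 0.4676842  -0.35867912  0.3506659 ] [-0.78  0.36  0.16  1.37  0.   -0.31]
[314.13015754 320.35167996]
[311.49638372 241.55994344]
```

View pics/w1.png

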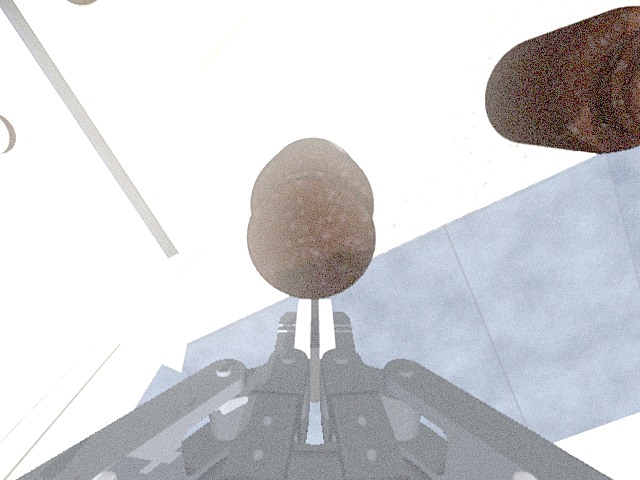

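The wrist view shows the stopper disc spanning columns 247–376, with its lower edge at row ≈300 and centre near (311.5, 237). The prediction was (311.5, 241.6), so they agree within about 3 mm.

Run:
```python
from h import *;import json
m=json.load(open("w1.json"));e=bot.sense()['eef_pos']
for z in(.236,.243):
    L,R_,B,C=[onz("",p,z,m) for p in((247,238),(376,238),(312,300),(311.5,237))]
    d=C-e;print(z,C.round(4),"diam",np.linalg.norm(L-R_),"bottom-C",np.linalg.norm(B-C),"tool mm",1e3*(-.8935*d[0]+.449*d[1]),1e3*(.449*d[0]+.8935*d[1]))
```

```text
0.236 [ 0.4661 -0.3601  0.236 ] diam 0.09201525642108645 bottom-C 0.049871429026987046 tool mm 0.68793552287689 -2.3762906953127194
0.243 [ 0.4642 -0.359   0.243 ] diam 0.08951456330897267 bottom-C 0.048516076187580325 tool mm 2.918584025457014 -2.3171492178029656
```

```bash
python3 -m inch '[{"tx":-0.005,"ty":-0.01,"tz":0.12,"ax":0,"ay":0,"az":0},{"tx":0,"ty":0,"tz":0.12,"ax":0,"ay":0,"az":0},{"tx":0,"ty":0,"tz":0.12,"ax":0,"ay":0,"az":0},{"tx":0,"ty":0,"tz":0.08,"ax":0,"ay":0,"az":0},{"tx":0,"ty":0,"tz":0.03,"ax":0,"ay":0,"az":0},{"tx":0,"ty":0,"tz":0,"ax":0,"ay":0,"az":0}]'
```

```text
clock: 3.78
eef_pos: [0.4682, -0.3613, 0.2577]
tool_rot: [0.0, 0.231, 0.973, -0.0]
ft_force: [-0.0, -1.1, 0.8]
gripper_width: 0.001
grasp_force: 0.0
```

```bash
python3 -m inch '[{"tx":0,"ty":0,"tz":0.01,"ax":0,"ay":0,"az":0},{"tx":0,"ty":0,"tz":0.01,"ax":0,"ay":0,"az":0},{"tx":0,"ty":0,"tz":0.01,"ax":0,"ay":0,"az":0},{"tx":0,"ty":0,"tz":0.01,"ax":0,"ay":0,"az":0},{"tx":0,"ty":0,"tz":0.01,"ax":0,"ay":0,"az":0},{"tx":0,"ty":0,"tz":0.01,"ax":0,"ay":0,"az":0},{"tx":0,"ty":0,"tz":0,"ax":0,"ay":0,"az":0}]'
```

```text
clock: 4.65
eef_pos: [0.468, -0.3614, 0.245]
tool_rot: [-0.0, 0.231, 0.973, 0.0]
ft_force: [-0.8, 0.1, -0.6]
gripper_width: -0.001
grasp_force: 0.0
```

```bash
python3 -m inch '[{"tx":0,"ty":0,"tz":0.01,"ax":0,"ay":0,"az":0},{"tx":0,"ty":0,"tz":0.01,"ax":0,"ay":0,"az":0},{"tx":0,"ty":0,"tz":0.01,"ax":0,"ay":0,"az":0},{"tx":0,"ty":0,"tz":0.01,"ax":0,"ay":0,"az":0},{"tx":0,"ty":0,"tz":0.01,"ax":0,"ay":0,"az":0},{"tx":0,"ty":0,"tz":0,"ax":0,"ay":0,"az":0}]'
```

```text
clock: 5.4
eef_pos: [0.4681, -0.3615, 0.2351]
tool_rot: [-0.0, 0.231, 0.973, 0.0]
ft_force: [-0.8, -1.0, 0.5]
gripper_width: -0.002
grasp_force: 0.4
```

```bash
python3 -m inch '[{"tx":0,"ty":0,"tz":0.01,"ax":0,"ay":0,"az":0},{"tx":0,"ty":0,"tz":0.01,"ax":0,"ay":0,"az":0},{"tx":0,"ty":0,"tz":0.01,"ax":0,"ay":0,"az":0},{"tx":0,"ty":0,"tz":0.01,"ax":0,"ay":0,"az":0},{"tx":0,"ty":0,"tz":0.01,"ax":0,"ay":0,"az":0},{"tx":0,"ty":0,"tz":0,"ax":0,"ay":0,"az":0}]'
```

```text
clock: 6.15
eef_pos: [0.4681, -0.3615, 0.2249]
tool_rot: [-0.0, 0.231, 0.973, 0.0]
ft_force: [1.2, -1.1, 0.2]
gripper_width: -0.002
grasp_force: 0.2
```

```bash
python3 -m inch '[{"tx":0,"ty":0,"tz":0.01,"ax":0,"ay":0,"az":0},{"tx":0,"ty":0,"tz":0.01,"ax":0,"ay":0,"az":0},{"tx":0,"ty":0,"tz":0.01,"ax":0,"ay":0,"az":0},{"tx":0,"ty":0,"tz":0,"ax":0,"ay":0,"az":0}]'
```

```text
clock: 6.65
eef_pos: [0.468, -0.3615, 0.219]
tool_rot: [-0.0, 0.231, 0.973, 0.0]
ft_force: [0.6, -0.2, 0.2]
gripper_width: -0.002
grasp_force: 0.2
```

```bash
python3 -m inch '[{"tx":0,"ty":0,"tz":0.005,"ax":0,"ay":0,"az":0},{"tx":0,"ty":0,"tz":0.005,"ax":0,"ay":0,"az":0}]'; python3 -c "
from h import *;import cv2
im=bot.camera('scene')[60:220,300:420,::-1];c=(255*np.clip(im/90.,0,1)**.6).astype(np.uint8);cv2.imwrite('pics/s2.png',cv2.resize(c,None,fx=3.5,fy=3.5))"
```

```text
clock: 6.9
eef_pos: [0.4681, -0.3615, 0.2173]
tool_rot: [0.0, 0.231, 0.973, -0.0]
ft_force: [0.7, -0.0, 2.0]
gripper_width: -0.002
grasp_force: 1.2
```

View pics/s2.png

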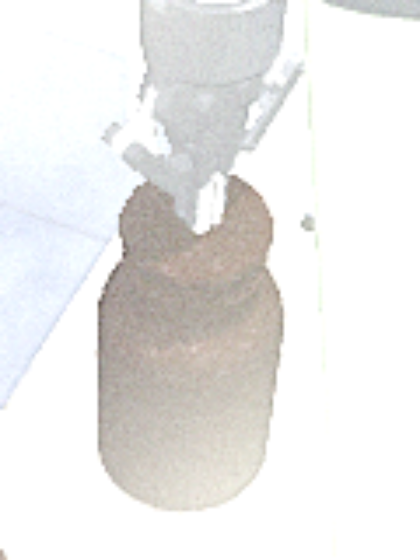

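The fingertips rest on the middle of the stopper (crop ≈ (200,230)) and the neck has shortened to almost nothing. I'll keep pressing to the hard stop in half-millimetre rows.

```bash
python3 -m inch '[{"tx":0,"ty":0,"tz":0.0025,"ax":0,"ay":0,"az":0},{"tx":0,"ty":0,"tz":0.0025,"ax":0,"ay":0,"az":0}]'
```

```text
clock: 7.2
eef_pos: [0.4681, -0.3616, 0.2163]
tool_rot: [0.0, 0.231, 0.973, -0.0]
ft_force: [-0.2, 0.1, 1.8]
gripper_width: -0.004
grasp_force: 1.2
```

```bash
python3 -m inch '[{"tx":0,"ty":0,"tz":0.0025,"ax":0,"ay":0,"az":0},{"tx":0,"ty":0,"tz":0.0025,"ax":0,"ay":0,"az":0}]'
```

```text
clock: 7.45
eef_pos: [0.4681, -0.3616, 0.2156]
tool_rot: [0.0, 0.231, 0.973, -0.0]
ft_force: [-1.7, -0.6, 5.4]
gripper_width: -0.003
grasp_force: 3.2
```

```bash
python3 -m inch '[{"tx":0,"ty":0,"tz":0.0025,"ax":0,"ay":0,"az":0},{"tx":0,"ty":0,"tz":0,"ax":0,"ay":0,"az":0}]'
```

```text
clock: 7.7
eef_pos: [0.4681, -0.3616, 0.2155]
tool_rot: [0.0, 0.231, 0.973, -0.0]
ft_force: [-1.0, 0.6, 6.9]
gripper_width: 0.003
grasp_force: 3.4
```

```bash
python3 -m inch '[{"tx":0,"ty":0,"tz":0.0025,"ax":0,"ay":0,"az":0},{"tx":0,"ty":0,"tz":0,"ax":0,"ay":0,"az":0}]'
```

```text
clock: 7.95
eef_pos: [0.4681, -0.3616, 0.2155]
tool_rot: [0.0, 0.231, 0.973, -0.0]
ft_force: [-1.9, 1.7, 9.2]
gripper_width: -0.0
grasp_force: 4.6
```

Position holds at 0.2155 while the force rises, so this is the hard stop. Withdrawing straight up.

```bash
python3 -m inch '[{"tx":0,"ty":0,"tz":-0.02,"ax":0,"ay":0,"az":0},{"tx":0,"ty":0,"tz":-0.06,"ax":0,"ay":0,"az":0},{"tx":0,"ty":0,"tz":-0.15,"ax":0,"ay":0,"az":0},{"tx":0,"ty":0,"tz":-0.2,"ax":0,"ay":0,"az":0},{"tx":0,"ty":0,"tz":-0.2,"ax":0,"ay":0,"az":0},{"tx":0,"ty":0,"tz":0,"ax":0,"ay":0,"az":0},{"tx":0,"ty":0,"tz":0,"ax":0,"ay":0,"az":0}]'
python3 - <<'E'
from h import *;import cv2
a=[]
for n,(y0,y1,x0,x1) in(("scene",(60,220,300,420)),("top",(140,300,380,500))):
    im=bot.camera(n)[y0:y1,x0:x1,::-1];c=(255*np.clip(im/90.,0,1)**.6).astype(np.uint8);a.append(cv2.resize(c,(360,480)))
cv2.imwrite("pics/end.png",np.hstack(a))
E
```

```text
clock: 8.82
eef_pos: [0.468, -0.3614, 0.34]
tool_rot: [-0.0, 0.231, 0.973, 0.0]
ft_force: [0.2, 0.0, -0.7]
gripper_width: -0.003
grasp_force: 0.0
```

View pics/end.png

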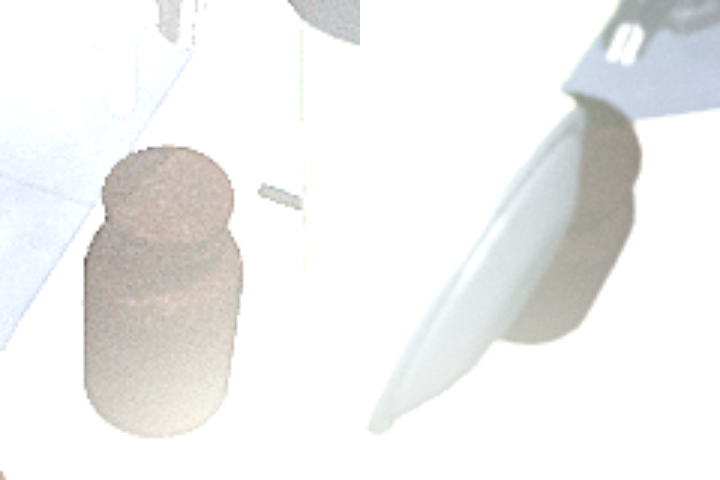

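The jar is upright and its stopper is seated at the neck (scene crop, disc at about (168,190)). The gripper is clear.

```bash
python3 -c "
from station import bot;print(bot.hand_in())"
```

```text
the job is handed in; nothing more can be done
None
```

I pressed the proud stopper on the far-right jar down to its hard stop (top at about 0.2155 m, under about 9 N), withdrew straight up, and handed the job in at about 9 s; the jar is upright in the last picture.

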